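# Find the full tin of weights by feel and clamp it for opening

## Task

One of the three identical tins is full of brass balance weights and the other two are empty: find the full one by how heavy it feels when nudged. Slide it along the bench, without lifting or tipping it, in between the two jaws of the bench clamp, then push the sliding jaw until the tin sits snug against the fixed jaw, the beam and the sliding jaw, without squeezing it hard. Leave the empty tins standing close to where they were, outside the clamp, and leave the beaker and the dish alone.

Things in the scene. Friction and masses are not known exactly. Their poses are not given: they have to be found in the camera images.
- tin_a: plain aluminium tin with a flat lid, round and upright, 84 mm in diameter and 70 mm high, looks exactly like the other two tins; origin at the centre of its underside, z up. Too wide to grasp; it slides on the bench. An empty tin weighs about 0.12 kg, the full one about 0.85 kg; which one is full cannot be seen
- tin_b: plain aluminium tin with a flat lid, round and upright, 84 mm in diameter and 70 mm high, looks exactly like the other two tins; origin at the centre of its underside, z up. Too wide to grasp; it slides on the bench. An empty tin weighs about 0.12 kg, the full one about 0.85 kg; which one is full cannot be seen
- tin_c: plain aluminium tin with a flat lid, round and upright, 84 mm in diameter and 70 mm high, looks exactly like the other two tins; origin at the centre of its underside, z up. Too wide to grasp; it slides on the bench. An empty tin weighs about 0.12 kg, the full one about 0.85 kg; which one is full cannot be seen
- table: the grey bench top, at height 0, that the tins stand on
- clamp: steel bench clamp fixed to the bench, open to the robot and above, no floor. Origin at bench level in the inner corner of beam and fixed jaw. In mm: beam x 0 to 22, y -30 to 230, 40 high (end blocks x -14 to 36, 50 high, y -30 to 0 and 225 to 245); fixed jaw x -48 to 0, y -22 to 0, 40 high; sliding jaw on the +y side, moves along -y. A tin sitting home has its centre at x -42, y 42
- jaw (a joint): travel of the clamp's sliding jaw in m: at 0 its inner face is 134 mm from the fixed jaw's face, larger values bring it nearer (inner face at 134 mm minus travel); it meets a tin that sits against the fixed jaw at 0.050. Slides with about 2 N of friction and stays where it is left
- jaw_push (a point): centre of the sliding jaw's outer face, 20 mm above the bench, where it can be pushed towards -y of the clamp. The jaw is 22 mm thick along y, 48 mm long along x (from the beam towards the robot) and 40 mm high, with a saddle over it up to 66 mm high that overhangs the outer face by 4 mm from 40 mm up
- beaker: glass beaker, 68 mm in diameter, 85 mm high, bystander; origin at the centre of its underside
- dish: white dish with two small green nuts, 120 mm in diameter, about 46 mm high, bystander; origin at the centre of its underside

How it is judged:
By the outcome, as a careful person would: the job done as asked, in the order asked, and still so for the second after the job is handed in, with the robot touching nothing.
It also fails if it takes over 72 s, if anything falls off the work surface, if the arm or the gripper's body presses on something with over 40 N, if the wrist force passes 120 N, or if a joint passes its speed limit or range.

## Robot

A 6-joint arm with a two-finger parallel gripper is mounted at the origin on the work surface. World frame = base frame: x ahead of the robot, y to its left, z up, the work surface at z = 0. Lengths are in m, angles in degrees, forces in N, time in s.
With the tool pointing down it reaches from about 0.4 to 0.825 m from the base axis. Payload 7 kg.
Tool frame: the origin (TCP) lies at the centre of the arm's flange, where the gripper is bolted on; the fingertips stand 178 mm ahead of it and the grasp point (between the pads) lies 159 mm ahead of it; z points along the fingers, y is the line along which they close (so a half turn about z gives the same grasp; the last joint's range is limited). The gripper opens to 88 mm and grips with 3 to 60 N. Pads are 19 mm wide; open, the fingers measure 130 mm over their backs; the gripper's body (78 mm by 193 mm) begins 47 mm behind the grasp point.
Start: joints at [-47.091, 20.546, 0.682, 0, -70.136, -16.507], TCP at [0.3, -0.605, 0.405] pointing down, gripper open.
Joint ranges: [-176.03, 176.03], [-82.01, 121.73], [-58.28, 71.71], [-173.87, 95.51], [-174.79, -0.11], [-173.66, 173.66]. Speed limits (degrees/s): [136.94, 136.94, 172.46, 180, 180, 180].

## Interface

Orientations are given as [roll, pitch, yaw] about the fixed x, y, z axes, in that order (R = Rz(yaw) Ry(pitch) Rx(roll)).
In Python, from plant import telemetry, snapshot, workorder, nets gives the robot as it stands.
- The arm moves only by the shell command python3 -m creep 'ROWS'. ROWS is JSON, a list that holds one entry, the list of rows, each a list of 5 numbers: the shift along the tool's x, y, z normalised to -1 to 1, where 1 is 0.2 m, then the turn about the tool's z normalised to -1 to 1, where 1 is pi/2 rad, then the opening, from 0 (shut) to 1 (fully open). In form: [[[x, y, z, spin, hand], ...]]. A call has 1 to 8 rows; each row shifts and turns the commanded pose from where the row before left it, along the tool's axes as they then stand; what a row does not reach is not made up. A row lasts 1/12 s, in which the tool goes at most 41.7 mm and 7.16 degrees, less where a joint would pass 70% of its speed; a pose out of reach is approached as far as the arm can. A call with a number of a shift or a turn outside -1 to 1 is refused whole. A call with a gripper value outside its range is refused whole. The fingers move at their own pace and stop on an object; the grip force is fixed at half the most. Time passes only in rows, so rows that do not move let the fingers close. It gives the time, the measured TCP pose, the force, the opening and the grip force at its end, in the units of the state.
- telemetry.get_obs(): the state, without advancing time (a new reading comes with each control period).
- snapshot(name): name is "scene" or "top" or "wrist"; returns a dict with "frame" (480x640x3 uint8, red, green, blue), "fx", "fy", "cx", "cy" (pixels), "k1" (the pictures are not rectified: a ray, as slopes to the right and down, at radius r is drawn at 1 + k1 r^2 times it, then the intrinsics apply), "rvec" (rotation vector, rad) and "tvec" (3), from world to camera coordinates, as OpenCV has them; the wrist camera has in their place "mount" (4x4, takes a point from camera to tool coordinates, whose origin is the TCP and whose axes are the flange's). Camera axes: x right, y down, z forward; pixel columns grow to the right and rows downward; lengths in m; the calibration is good to about 2 mm. A picture is of the moment at which its call begins: read the wrist's pose just before it. There is no depth.
- workorder.close_job(): hands the job in; it is judged then, once.
Trained networks look in a picture, given as the dict that the camera call returned (one of the last four; its "shot" number tells which), for a name from the list of things; names that differ only in an ending like _2 or _b are one class to them, and where a whole thing is asked for, a point or a joint stands for the part that bears it (a point fixed in the world has none). Each returns a list of dicts, best first, with "confidence" (0 to 1); they miss things now and then, are a little off and sometimes report something else, mostly with a low value. They report only what shows in the picture. A call takes as long as a camera call.
- nets.find_in(picture, query): "uv" ([column, row] in pixels, amid what is visible of it).
- nets.masks_of(picture, query): "region" (480x640 bool, what is visible of it) and "uv" ([column, row] in pixels, amid what is visible of it).
- nets.landmark_of(picture, query): "uv" ([column, row] in pixels: a listed point, or the origin of a listed thing).
The state is a dict: "clock": time; "joint_pos": joint angles; "qvel": joint speeds; "tau": joint torques, N m; "tool_pos": TCP position; "orientation": TCP orientation; "force": force on the tool from outside, world axes, zero at the start; "moment": the same for the moment, N m; "opening": finger opening in m; "gripper_force": force on a finger pad.
Only numpy, scipy, OpenCV 4.12 (cv2) and the standard library are available. Lean on these libraries where they do the work, as an engineer would, in place of code of your own. Each camera call takes 0.05 s, during which the arm holds its last target. There are 200 camera calls.

## Working session

There is one attempt and no reset: what is moved stays moved. The work goes in short steps, Python scripts to look and compute and a shell command to move; the robot and the scene stay as the last step left them, time stands still between calls to the robot, and variables do not carry over. Pictures are saved under pics/ and viewed, at most 10 in all, crops included, and the job is handed in when it is done.

```bash
mkdir -p pics; ls; cat > h.py <<'E'
import numpy as np, cv2
from plant import telemetry, snapshot, workorder, nets
def ray(p,uv):
    K=np.array([[p['fx'],0,p['cx']],[0,p['fy'],p['cy']],[0,0,1.]])
    s=cv2.undistortPoints(np.array([[uv]],float),K,np.array([p['k1'],0,0,0,0.]))[0,0]
    R=cv2.Rodrigues(np.array(p['rvec'],float))[0]; t=np.array(p['tvec'],float).ravel()
    return -R.T@t, R.T@np.array([s[0],s[1],1])
def at(p,uv,z):
    c,d=ray(p,uv); return (c+d*(z-c[2])/d[2]).round(4)
def proj(p,X):
    K=np.array([[p['fx'],0,p['cx']],[0,p['fy'],p['cy']],[0,0,1.]])
    return cv2.projectPoints(np.atleast_2d(np.array(X,float)),np.array(p['rvec'],float),np.array(p['tvec'],float),K,np.array([p['k1'],0,0,0,0.]))[0][:,0]
E
python3 - <<'E'
from h import *
o=telemetry.get_obs(); print({k:o[k] for k in('clock','tool_pos','orientation','force','opening')})
for n in('top','scene'):
    p=snapshot(n); cv2.imwrite(f'pics/{n}.png',p['frame'][:,:,::-1])
    print(n,'cam',ray(p,(320,240))[0].round(3))
    for q in('tin_a','clamp','jaw','jaw_push','beaker','dish'):
        for r in nets.landmark_of(p,q): print(q,np.round(r['uv'],1),round(r['confidence'],2),at(p,r['uv'],0.02 if q=='jaw_push' else 0))
E
```

```text
pics
{'clock': 0.0, 'tool_pos': array([ 0.30004743, -0.60443904,  0.40370886]), 'orientation': array([ 1.79903793e+02, -1.07383862e-02, -1.53604842e+02]), 'force': array([-0.50017205,  0.94708565, -0.62766101]), 'opening': 0.08762420718979098}
top cam [ 0.403 -0.103  0.968]
tin_a [344.9 317.3] 0.93 [ 0.4214 -0.1775  0.    ]
tin_a [179.  315.5] 0.93 [0.4268 0.1825 0.    ]
tin_a [269.5 314.3] 0.88 [ 0.4287 -0.0138  0.    ]
clamp [317.5 199.5] 0.89 [ 0.6867 -0.1197  0.    ]Traceback (most recent call last):
  File "<stdin>", line 7, in <module>
ValueError: it knows: beaker, clamp, dish, jaw_push, table, tin
```

```bash
python3 - <<'E'
from h import *
for n in('top','scene'):
    p=snapshot(n); cv2.imwrite(f'pics/{n}.png',p['frame'][:,:,::-1])
    print(n,'cam',ray(p,(320,240))[0].round(3))
    for q in('tin_a','clamp','jaw_push','beaker','dish'):
        for r in nets.landmark_of(p,q): print(q,np.round(r['uv'],1),round(r['confidence'],2),at(p,r['uv'],0.02 if q=='jaw_push' else 0))
    if n=='top':
        for q in('tin_a',):
            for r in nets.masks_of(p,q):
                c,rad=cv2.minEnclosingCircle(np.argwhere(r['region'])[:,::-1].astype(np.float32)); print('mask',np.round(c,1),round(rad,1),at(p,r['uv'],.07),at(p,c,.07))
print(telemetry.get_obs()['clock'])
E
```

```text
top cam [ 0.403 -0.103  0.968]
tin_a [268.2 314.4] 0.83 [ 0.4285 -0.011   0.    ]
tin_a [341.5 314.4] 0.75 [ 0.4277 -0.1702  0.    ]
tin_a [178.4 316.5] 0.67 [0.4247 0.1837 0.    ]
tin_a [434.6 237. ] 0.31 [ 0.5987 -0.3827  0.    ]
clamp [320.7 196.5] 0.62 [ 0.6938 -0.127  -0.    ]
jaw_push [253.2 214.6] 0.79 [0.6466 0.0233 0.02  ]
beaker [459.1 307.5] 0.57 [ 0.4411 -0.4282  0.    ]
dish [434.9 235.6] 0.72 [ 0.602  -0.3835  0.    ]
mask [266.4 316.5] 21.9 [ 0.4264 -0.0138  0.07  ] [ 0.4224 -0.0141  0.07  ]
mask [173.  316.5] 24.4 [0.4219 0.174  0.07  ] [0.4231 0.1739 0.07  ]
mask [345.8 314.6] 21.6 [ 0.4219 -0.174   0.07  ] [ 0.4255 -0.1741  0.07  ]
scene cam [ 0.988 -0.085  0.739]
tin_a [371.9 190.4] 0.96 [ 0.4209 -0.0023  0.    ]
tin_a [290.2 192.7] 0.86 [ 0.4297 -0.1736  0.    ]
tin_a [460.8 195.1] 0.68 [0.4294 0.184  0.    ]
clamp [310.  311.6] 0.84 [ 0.6937 -0.122   0.    ]
jaw_push [394. 287.] 0.91 [0.6521 0.0277 0.02  ]
beaker [169.5 195.9] 0.89 [ 0.4411 -0.4286  0.    ]
beaker [461.6 192.2] 0.31 [0.4217 0.1868 0.    ]
dish [175.  263.7] 0.78 [ 0.6019 -0.3847  0.    ]
0.8
```

View pics/top.png

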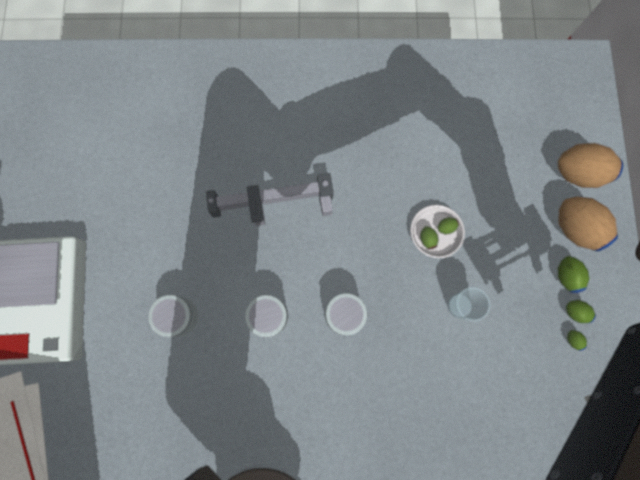

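View pics/scene.png

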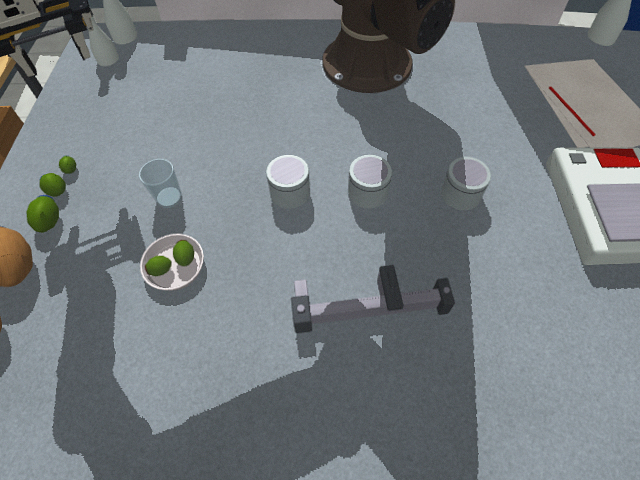

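```bash
cat > fit.py <<'E'
from h import *
from scipy.optimize import minimize
def boxes(t):
    return [(0,22,-30,230,0,40),(-14,36,-30,0,0,50),(-14,36,225,245,0,50),(-48,0,-22,0,0,40),(-48,0,134-t,156-t,0,40),(-48,22,134-t,160-t,40,66)]
def pts(b,q):
    P=np.array([[x,y,z] for x in b[:2] for y in b[2:4] for z in b[4:]])/1000
    c,s=np.cos(q[2]),np.sin(q[2]); return np.c_[q[0]+c*P[:,0]-s*P[:,1],q[1]+s*P[:,0]+c*P[:,1],P[:,2]]
def sil(p,q,t=0):
    m=np.zeros((960*2,1280*2),np.uint8)
    for b in boxes(t):
        h=cv2.convexHull((proj(p,pts(b,q))*4+1.5).astype(np.float32)); cv2.fillConvexPoly(m,np.round(h*16).astype(int),1,shift=4)
    return cv2.resize(m.astype(np.float32),(640,480),interpolation=cv2.INTER_AREA)
E
python3 - <<'E'
from fit import *
D=[]
for n in('top','scene'):
    p=snapshot(n); m=np.zeros((480,640),bool)
    for q in('clamp','jaw_push'):
        for r in nets.masks_of(p,q)[:1]: m|=r['region']; print(n,q,round(r['confidence'],2),r['region'].sum())
    D.append((p,m))
def cost(v,sel=(0,1)):
    q=(v[0],v[1],v[2]); return sum(np.abs(sil(D[i][0],q)-D[i][1]).sum()/D[i][1].sum() for i in sel)
x0=[.693,-.124,.1]
for sel in((0,1),(0,),(1,)):
    r=minimize(cost,x0,args=(sel,),method='Nelder-Mead',options=dict(initial_simplex=[x0,[.70,-.124,.1],[.693,-.115,.1],[.693,-.124,.15]],xatol=1e-4,fatol=1e-4,maxiter=150))
    print(sel,r.x.round(4),r.fun, np.degrees(r.x[2]).round(2))
    if len(sel)==2: q=r.x
out=[]
for p,m in D:
    im=cv2.resize(p['frame'][:,:,::-1],None,fx=4,fy=4,interpolation=cv2.INTER_CUBIC)
    for b in boxes(0):
        h=cv2.convexHull((proj(p,pts(b,q))*4+1.5).astype(np.float32)); cv2.polylines(im,[h.astype(int)],True,(0,0,255),1)
    c,=proj(p,[[q[0],q[1]+.1,0]]).astype(int)*4,
    c=c[0]; out.append(im[c[1]-150:c[1]+150,c[0]-350:c[0]+350])
cv2.imwrite('pics/fit.png',np.vstack(out))
E
```

```text
top clamp 0.63 2658
top jaw_push 0.88 468
scene clamp 0.57 4292
scene jaw_push 0.73 752
(0, 1) [ 0.6951 -0.1231  0.1525] 0.25490018392962643 8.73
(0,) [ 0.6942 -0.1227  0.1477] 0.11455202854996244 8.46
(1,) [ 0.6966 -0.1236  0.1643] 0.12865080288573424 9.41
```

View pics/fit.png

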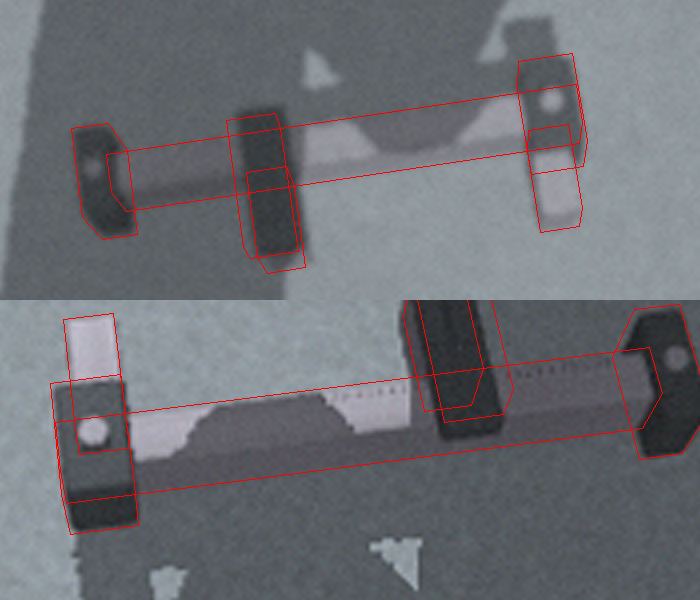

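```bash
python3 -m creep '[[[0,0,0.165,0.066,0.8],[0,0,0.165,0.066,0.8],[0,0,0.165,0.066,0.8],[-0.063,0.185,0,0,0.8],[-0.063,0.185,0,0,0.8],[-0.063,0.185,0,0,0.8],[-0.063,0.185,0,0,0.8],[-0.063,0.185,0,0,0.8]]]'; python3 -m creep '[[[-0.063,0.185,0,0,0.8],[-0.063,0.185,0,0,0.8],[-0.063,0.185,0,0,0.8],[-0.063,0.185,0,0,0.8],[-0.063,0.185,0,0,0.8],[-0.063,0.185,0,0,0.8],[0,0,0,0,0.8],[0,0,0,0,0.8]]]'
```

```text
clock: 1.77
tool_pos: [0.3348, -0.4108, 0.3054]
orientation: [180.0, -0.0, -171.4]
force: [1.7, 1.2, 0.9]
opening: 0.07
gripper_force: 0.0
clock: 2.43
tool_pos: [0.3771, -0.1794, 0.3062]
orientation: [-180.0, 0.1, -171.1]
force: [-0.1, 0.3, -0.1]
opening: 0.0699
gripper_force: 0.0
```

```bash
python3 -m creep '[[[0,0,0.19,0,0.8],[0,0,0.19,0,0.8],[0,0,0.19,0,0.8],[-0.02,0,0,0,0.8],[-0.02,0,0,0,0.8],[0,0,0,0,0.8],[0,0,0,0,0.8]]]'
for i in 1 2 3 4 5 6; do python3 -m creep '[[[-0.015,0,0,0,0.8]]]' | grep -E 'tool_pos|force: \['; done
```

```text
clock: 3.02
tool_pos: [0.3857, -0.1807, 0.1937]
orientation: [-180.0, 0.2, -171.4]
force: [-1.2, -0.2, 0.5]
opening: 0.0701
gripper_force: 0.0
tool_pos: [0.3877, -0.1801, 0.1936]
force: [0.1, -0.1, 0.7]
tool_pos: [0.3909, -0.1795, 0.1934]
force: [-0.0, 0.0, 0.3]
tool_pos: [0.3939, -0.1789, 0.1929]
force: [-0.2, -0.0, 0.4]
tool_pos: [0.3966, -0.1784, 0.1924]
force: [-1.2, 0.1, 0.7]
tool_pos: [0.3993, -0.178, 0.192]
force: [-1.3, -0.6, 1.4]
tool_pos: [0.4022, -0.1775, 0.1918]
force: [-1.2, -0.3, 2.1]
```

```bash

for i in 1 2 3 4 5; do python3 -m creep '[[[-0.015,0,0,0,0.8]]]' | grep -E 'tool_pos|force: \['; done
python3 - <<'E'
from h import *
p=snapshot('top')
for r in nets.masks_of(p,'tin_a'):
    c,rad=cv2.minEnclosingCircle(np.argwhere(r['region'])[:,::-1].astype(np.float32)); print(round(r['confidence'],2),round(rad,1),at(p,r['uv'],.07),at(p,c,.07))
cv2.imwrite('pics/t2.png',cv2.resize(p['frame'][200:400,120:440,::-1],None,fx=2.5,fy=2.5))
E
```

```text
tool_pos: [0.4052, -0.1771, 0.1917]
force: [-1.8, -0.2, 2.5]
tool_pos: [0.4082, -0.1766, 0.1916]
force: [-1.8, -0.0, 2.4]
tool_pos: [0.4112, -0.1762, 0.1915]
force: [-1.1, -0.6, 2.4]
tool_pos: [0.4142, -0.1757, 0.1916]
force: [-0.6, -0.6, 1.6]
tool_pos: [0.4172, -0.1753, 0.1916]
force: [-1.0, 0.2, 2.2]
0.73 13.1 [0.4271 0.22   0.07  ] [0.4262 0.2113 0.07  ]
```

View pics/t2.png

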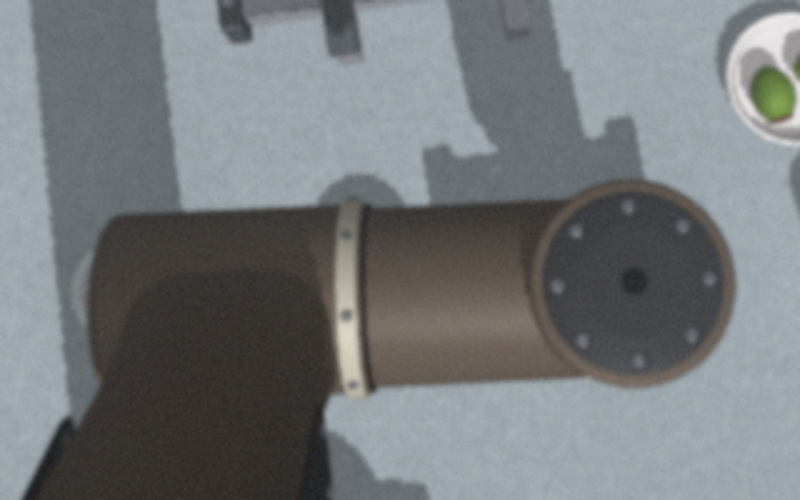

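```bash
python3 -m creep '[[[0.15,0,0,0,0.8],[0,0,-0.2,0,0.8],[0,0,-0.2,0,0.8],[-0.078,0.16,-0.1,0,0.8],[-0.078,0.16,0,0,0.8],[-0.078,0.16,0,0,0.8],[-0.078,0.16,0,0,0.8],[-0.078,0.16,0,0,0.8]]]' | grep tool_pos; python3 -m creep '[[[0.036,0.186,0,0,0.8],[0.036,0.186,0,0,0.8],[0.036,0.186,0,0,0.8],[0.036,0.186,0,0,0.8],[0.036,0.186,0,0,0.8],[0,0,0,0,0.8],[0,0,0,0,0.8]]]'
python3 - <<'E'
from h import *
for n in('top','scene'):
  p=snapshot(n)
  for r in nets.landmark_of(p,'tin_a'): print(n,round(r['confidence'],2),at(p,r['uv'],0))
E
```

```text
tool_pos: [0.4408, -0.0083, 0.2922]
clock: 5.28
tool_pos: [0.3766, 0.1706, 0.2918]
orientation: [180.0, 0.0, -171.2]
force: [0.3, -0.6, -0.7]
opening: 0.0701
gripper_force: 0.0
top 0.93 [ 0.4226 -0.0136  0.    ]
top 0.89 [0.426  0.1888 0.    ]
top 0.65 [ 0.4474 -0.1686  0.    ]
scene 0.9 [ 0.4549 -0.1716  0.    ]
scene 0.74 [ 0.4228 -0.0072  0.    ]
scene 0.71 [0.4326 0.1823 0.    ]
```

```bash
python3 -m creep '[[[0,0,0.165,0,0.8],[0,0,0.165,0,0.8],[0,0,0.17,0,0.8],[-0.02,0,0,0,0.8],[-0.02,0,0,0,0.8],[0,0,0,0,0.8],[0,0,0,0,0.8]]]' | grep -E 'tool_pos|force: \['
for i in 1 2 3 4 5 6 7 8 9; do python3 -m creep '[[[-0.015,0,0,0,0.8]]]' | grep -E 'tool_pos|force: \['; done
```

```text
tool_pos: [0.3862, 0.1701, 0.1934]
force: [-0.1, 0.7, 0.1]
tool_pos: [0.3884, 0.1703, 0.1933]
force: [0.1, -0.2, -0.1]
tool_pos: [0.3915, 0.1709, 0.1931]
force: [-1.4, -0.5, 1.0]
tool_pos: [0.3945, 0.1714, 0.1927]
force: [-0.8, 0.8, 0.2]
tool_pos: [0.3974, 0.1718, 0.1924]
force: [-0.1, 0.2, 0.8]
tool_pos: [0.4003, 0.1722, 0.1921]
force: [-1.5, -0.3, 1.4]
tool_pos: [0.4033, 0.1726, 0.1918]
force: [-0.4, 0.2, 0.1]
tool_pos: [0.4062, 0.173, 0.1917]
force: [-0.9, 0.2, 0.5]
tool_pos: [0.4092, 0.1734, 0.1916]
force: [-0.8, 0.7, 0.3]
tool_pos: [0.4121, 0.1738, 0.1916]
force: [-0.3, 0.5, 0.6]
```

```bash
python3 -m creep '[[[0.15,0,0,0,0.8],[0,0,-0.2,0,0.8],[0,0,-0.2,0,0.4],[-0.0245,-0.184,-0.1,0,0],[-0.0245,-0.184,0,0,0],[-0.0245,-0.184,0,0,0],[0,0,0,0,0],[0,0,0,0,0]]]';  python3 -m creep '[[[0,0,0.165,0,0],[0,0,0.165,0,0],[0,0,0.17,0,0],[0,-0.02,0,0,0],[0,0,0,0,0],[0,0,0,0,0]]]'
for i in 1 2 3 4 5 6 7 8; do python3 -m creep '[[[0,-0.015,0,0,0]]]' | grep -E 'tool_pos|force: \['; done
```

```text
clock: 7.48
tool_pos: [0.4133, 0.061, 0.2915]
orientation: [180.0, 0.0, -171.7]
force: [-0.8, 0.1, -0.1]
opening: 0.0356
gripper_force: 0.0
clock: 7.98
tool_pos: [0.4137, 0.0595, 0.191]
orientation: [-180.0, -0.1, -171.4]
force: [0.3, -0.6, 0.4]
opening: 0.0009
gripper_force: 0.0
tool_pos: [0.4143, 0.0567, 0.1916]
force: [0.2, -0.3, 0.7]
tool_pos: [0.4147, 0.0533, 0.1919]
force: [-0.3, 1.0, -0.7]
tool_pos: [0.4154, 0.0503, 0.1921]
force: [-0.7, 6.4, 0.5]
tool_pos: [0.416, 0.0473, 0.1921]
force: [0.6, 5.1, 0.1]
tool_pos: [0.4165, 0.0443, 0.1921]
force: [-0.2, 5.7, 0.6]
tool_pos: [0.4169, 0.0412, 0.1921]
force: [-0.3, 5.5, 0.7]
tool_pos: [0.4173, 0.0382, 0.1921]
force: [-1.4, 4.8, 1.2]
tool_pos: [0.4178, 0.0353, 0.192]
force: [-0.9, 5.2, 1.4]
```

```bash
python3 -m creep '[[[0,0.1,0,0,0],[0,0,-0.2,0,0.4],[0,0,-0.2,0,0.9],[0,0,-0.1,0,0.9],[0.054,-0.138,0,0,0.9],[0.054,-0.138,0,0,0.9],[0.054,-0.138,0,0,0.9],[0,0,0,0,0.9]]]'; python3 -m creep '[[[0,0,0,0,0.9],[0,0,0,0,0.9]]]'
python3 - <<'E'
from h import *
for n in('scene',):
  p=snapshot(n)
  for r in nets.landmark_of(p,'tin_a'): print(n,round(r['confidence'],2),at(p,r['uv'],0))
  for r in nets.masks_of(p,'tin_a'):
    c,rad=cv2.minEnclosingCircle(np.argwhere(r['region'])[:,::-1].astype(np.float32)); print('mask',round(r['confidence'],2),round(rad,1),at(p,r['uv'],.035),at(p,c,.035))
o=telemetry.get_obs();print(o['joint_pos'],o['tool_pos'])
cv2.imwrite('pics/s2.png',p['frame'][100:400,150:550,::-1].repeat(2,0).repeat(2,1)[:600,:800])
E
```

```text
clock: 9.32
tool_pos: [0.3924, -0.0352, 0.2916]
orientation: [180.0, -0.0, -171.6]
force: [0.1, 0.2, 0.2]
opening: 0.0418
gripper_force: 0.0
clock: 9.48
tool_pos: [0.3945, -0.0322, 0.2918]
orientation: [180.0, 0.1, -171.5]
force: [0.7, -0.3, 0.1]
opening: 0.0545
gripper_force: 0.0
scene 0.87 [ 0.4243 -0.0211  0.    ]
scene 0.58 [0.4486 0.1805 0.    ]
scene 0.56 [ 0.4579 -0.1685  0.    ]
mask 0.94 26.7 [ 0.4241 -0.0253  0.035 ] [ 0.4272 -0.0302  0.035 ]
mask 0.69 27.3 [ 0.4478 -0.1699  0.035 ] [ 0.45   -0.1731  0.035 ]
mask 0.67 27.4 [0.4418 0.182  0.035 ] [0.4447 0.1779 0.035 ]
[ 2.44267957e+01  8.14309719e-02 -4.17129550e+01  1.87776460e-03
 -4.81944368e+01 -1.05804538e+02] [ 0.39483041 -0.03133537  0.29149249]
```

View pics/s2.png

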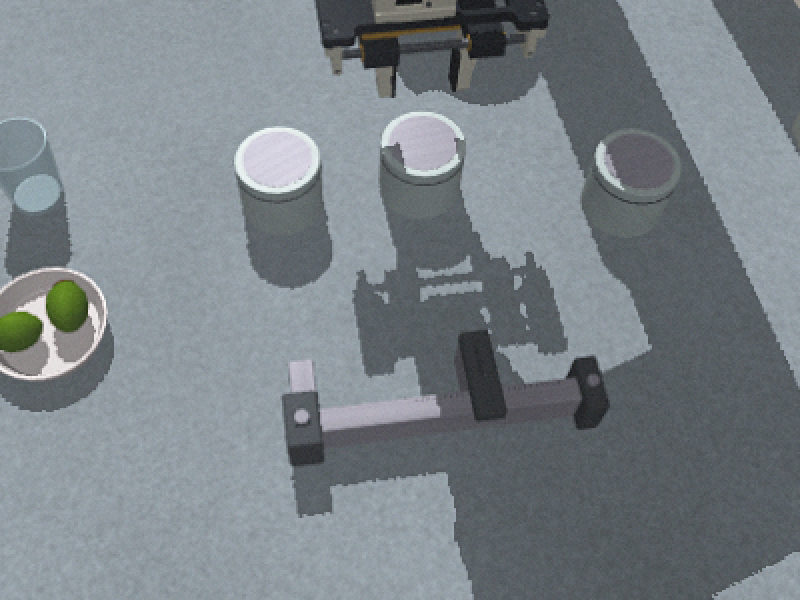

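```bash
python3 -m creep '[[[0.05,0,0,0,0.85],[0,0,0.1,0,0.85],[0,0,0,0,0.85],[0,0,0,0,0.85]]]';  python3 -c "
from h import *
o=telemetry.get_obs();print(o['joint_pos'].round(1))"
```

```text
clock: 9.97
tool_pos: [0.3841, -0.0332, 0.271]
orientation: [-180.0, -0.1, -171.4]
force: [0.6, -0.4, 1.0]
opening: 0.0745
gripper_force: 0.0
[  24.9    0.8  -44.4   -0.   -44.9 -106.3]
```

```bash
python3 -m creep '[[[0,0,0.13,0,0.85],[0,0,0.13,0,0.85],[0,0,0.135,0,0.85],[0,0,0,0,0.85],[0,0,0,0,0.85]]]';  python3 -c "
from h import *
o=telemetry.get_obs();print(o['joint_pos'].round(1))"
```

```text
clock: 10.38
tool_pos: [0.3846, -0.0333, 0.1923]
orientation: [-179.9, -0.2, -171.4]
force: [0.1, 0.2, 0.6]
opening: 0.0743
gripper_force: 0.0
[  24.9    9.6  -49.9    0.   -30.7 -106.3]
```

```bash
python3 -m creep '[[[-0.05,0,0,0,0.85],[-0.03,0,0,0,0.85],[-0.05,0,0,0,0.85],[-0.05,-0.02,0,0,0.85],[-0.05,-0.031,0,0,0.85],[-0.05,-0.031,0,0,0.85],[-0.05,-0.031,0,0,0.85],[-0.05,-0.031,0,0,0.85]]]'
python3 - <<'E'
from h import *
p=snapshot('scene')
for r in nets.masks_of(p,'tin_a'):
    c,rad=cv2.minEnclosingCircle(np.argwhere(r['region'])[:,::-1].astype(np.float32)); print('mask',round(r['confidence'],2),round(rad,1),at(p,r['uv'],.035),at(p,c,.035))
E
```

```text
clock: 11.05
tool_pos: [0.4645, -0.0509, 0.1934]
orientation: [180.0, -0.0, -171.4]
force: [-8.9, 3.7, 9.3]
opening: 0.0744
gripper_force: 6.6
mask 0.84 27.5 [ 0.455  -0.1779  0.035 ] [ 0.4496 -0.1715  0.035 ]
mask 0.8 28.1 [ 0.4991 -0.041   0.035 ] [ 0.4946 -0.0483  0.035 ]
mask 0.8 27.4 [0.4494 0.1821 0.035 ] [0.4458 0.1795 0.035 ]
```

```bash
python3 -m creep '[[[-0.052,-0.036,0,0,0.85],[-0.052,-0.036,0,0,0.85],[-0.052,-0.036,0,0,0.85],[-0.052,-0.036,0,0,0.85],[-0.052,-0.036,0,0,0.85],[-0.052,-0.036,0,0,0.85],[-0.052,-0.036,0,0,0.85],[0,0,0,0,0.85]]]'
python3 - <<'E'
from h import *
p=snapshot('scene')
for r in nets.masks_of(p,'tin_a'):
    c,rad=cv2.minEnclosingCircle(np.argwhere(r['region'])[:,::-1].astype(np.float32)); print('mask',round(r['confidence'],2),round(rad,1),at(p,r['uv'],.035),at(p,c,.035))
cv2.imwrite('pics/s3.png',p['frame'][100:400,150:550,::-1].repeat(2,0).repeat(2,1)[:600,:800])
E
```

```text
clock: 11.82
tool_pos: [0.5456, -0.0901, 0.1932]
orientation: [-180.0, 0.1, -171.4]
force: [1.7, -1.7, -0.4]
opening: 0.0744
gripper_force: 1.2
mask 0.95 27.9 [ 0.5781 -0.0782  0.035 ] [ 0.5767 -0.0871  0.035 ]
mask 0.87 27.8 [0.4467 0.1787 0.035 ] [0.4469 0.1797 0.035 ]
mask 0.63 22.6 [ 0.4287 -0.1831  0.035 ] [ 0.433  -0.1834  0.035 ]
```

View pics/s3.png

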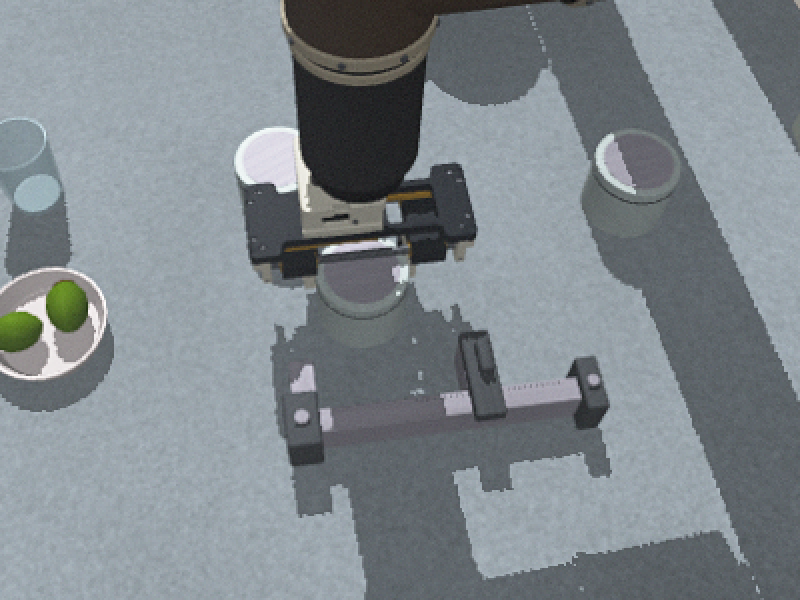

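```bash
python3 -m creep '[[[-0.05,-0.005,0,0,0.85],[-0.05,-0.005,0,0,0.85],[-0.05,-0.005,0,0,0.85],[-0.05,-0.005,0,0,0.85],[-0.05,-0.005,0,0,0.85],[-0.04,-0.005,0,0,0.85],[-0.03,0,0,0,0.85],[0,0,0,0,0.85]]]'
for i in 1 2 3; do python3 -m creep '[[[-0.01,0,0,0,0.85]]]' | grep -E 'tool_pos|force: \['; done
```

```text
clock: 12.58
tool_pos: [0.6074, -0.0856, 0.1925]
orientation: [-180.0, -0.1, -171.4]
force: [-3.5, -0.9, 2.5]
opening: 0.0748
gripper_force: 4.3
tool_pos: [0.6081, -0.0855, 0.1924]
force: [-10.2, -1.1, 8.3]
tool_pos: [0.6097, -0.0854, 0.1924]
force: [-8.9, -1.5, 6.9]
tool_pos: [0.6117, -0.085, 0.1925]
force: [-7.3, -0.8, 5.9]
```

```bash
for i in 1 2 3; do python3 -m creep '[[[-0.0075,0,0,0,0.85]]]' | grep -E 'tool_pos|force: \['; done
```

```text
tool_pos: [0.6134, -0.0848, 0.1925]
force: [-8.3, -1.3, 5.2]
tool_pos: [0.6148, -0.0846, 0.1925]
force: [-7.7, -1.1, 5.3]
tool_pos: [0.6162, -0.0844, 0.1925]
force: [-7.6, -1.9, 6.0]
```

```bash
for i in 1 2 3; do python3 -m creep '[[[-0.005,0,0,0,0.85]]]' | grep -E 'tool_pos|force: \['; done
```

```text
tool_pos: [0.6173, -0.0842, 0.1925]
force: [-7.5, -1.2, 6.2]
tool_pos: [0.6182, -0.084, 0.1925]
force: [-7.4, -1.1, 5.8]
tool_pos: [0.6186, -0.084, 0.1924]
force: [-12.3, -1.3, 8.6]
```

```bash
python3 -m creep '[[[-0.004,0,0,0,0.85]]]' | grep -E 'tool_pos|force: \['; python3 -m creep '[[[0.01,0,0,0,0.85],[0.05,0,0,0,0.85],[0.15,0,0,0,0.85],[0,0,-0.2,0,0.85],[0,0,-0.2,0,0.4],[0,0,-0.1,0,0],[0,0,0,0,0],[0,0,0,0,0]]]'
```

```text
tool_pos: [0.6189, -0.084, 0.1924]
force: [-15.1, -1.1, 11.4]
clock: 14.08
tool_pos: [0.5804, -0.0896, 0.2945]
orientation: [180.0, 0.3, -171.4]
force: [-0.1, 0.4, -0.3]
opening: 0.0534
gripper_force: 0.0
```

```bash
python3 -m creep '[[[-0.08,0.143,0,0,0],[-0.08,0.143,0,0,0],[-0.08,0.143,0,0,0],[-0.08,0.143,0,0,0],[-0.08,0.143,0,0,0],[0,0,0,0,0],[0,0,0,0,0],[0,0,0,0,0]]]'
python3 - <<'E'
from h import *
p=snapshot('top'); p2=snapshot('scene')
for q in (p,p2):
  for r in nets.masks_of(q,'tin_a'):
    c,rad=cv2.minEnclosingCircle(np.argwhere(r['region'])[:,::-1].astype(np.float32)); print('mask',round(r['confidence'],2),round(rad,1),at(q,r['uv'],.035),at(q,c,.035))
cv2.imwrite('pics/s4.png',np.hstack([a[:,:,::-1].repeat(2,0).repeat(2,1)[:600,:400] for a in (p['frame'][120:360,220:420],p2['frame'][140:380,270:470])]))
E
```

```text
clock: 14.75
tool_pos: [0.6375, 0.0635, 0.291]
orientation: [-180.0, -0.1, -171.4]
force: [-0.4, -0.2, 0.4]
opening: 0.0023
gripper_force: 0.0
mask 0.9 21.2 [ 0.449  -0.1742  0.035 ] [ 0.4508 -0.1723  0.035 ]
mask 0.62 22.4 [ 0.6445 -0.0813  0.035 ] [ 0.646  -0.0807  0.035 ]
mask 0.57 24.8 [0.4407 0.1849 0.035 ] [0.4457 0.1805 0.035 ]
mask 0.8 28.7 [ 0.6376 -0.0762  0.035 ] [ 0.6444 -0.0827  0.035 ]
mask 0.71 27.4 [ 0.4537 -0.1725  0.035 ] [ 0.45   -0.1723  0.035 ]
mask 0.46 22.0 [0.6618 0.0189 0.035 ] [0.6602 0.0183 0.035 ]
```

View pics/s4.png

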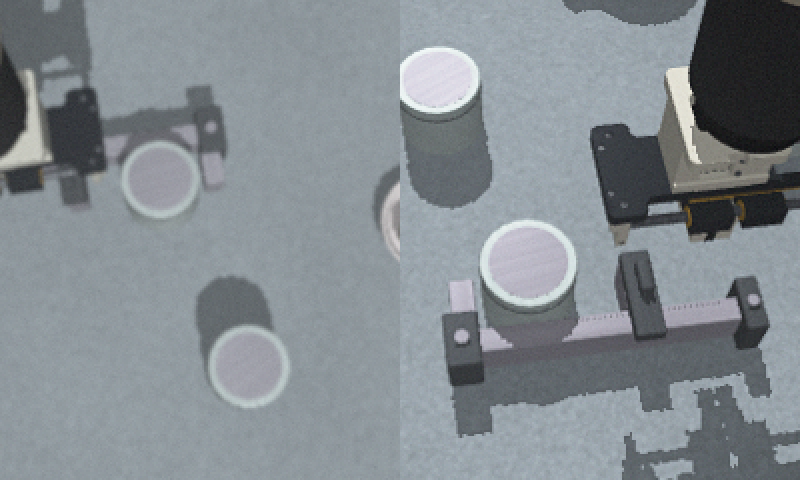

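```bash
python3 -m creep '[[[0,0,0.16,0,0],[0,0,0.16,0,0],[0,0,0.165,0,0],[0,0,0,0,0],[0,0,0,0,0]]]'
for i in 1 2 3 4 5; do python3 -m creep '[[[0,-0.02,0,0,0]]]' | grep -E 'tool_pos|force: \['; done
```

```text
clock: 15.37
tool_pos: [0.6376, 0.0624, 0.1944]
orientation: [-179.9, -0.2, -171.5]
force: [-0.3, 0.0, 0.7]
opening: 0.0004
gripper_force: 0.0
tool_pos: [0.6396, 0.0595, 0.1971]
force: [-0.2, 0.7, 0.5]
tool_pos: [0.6404, 0.0554, 0.1979]
force: [0.2, -0.1, -0.2]
tool_pos: [0.6408, 0.0512, 0.1978]
force: [0.1, -0.3, 0.4]
tool_pos: [0.6411, 0.0471, 0.1973]
force: [-0.7, 0.4, -0.4]
tool_pos: [0.6417, 0.0433, 0.1969]
force: [-0.6, 2.1, 2.7]
```

```bash
python3 -m creep '[[[0,-0.02,0,0,0],[0,-0.02,0,0,0],[0,-0.02,0,0,0],[0,-0.02,0,0,0],[0,-0.02,0,0,0],[0,-0.02,0,0,0],[0,-0.02,0,0,0],[0,-0.02,0,0,0]]]'
for i in 1 2 3 4 5 ; do python3 -m creep '[[[0,-0.01,0,0,0]]]' | grep -E 'tool_pos|force: \['; done
```

```text
clock: 16.45
tool_pos: [0.6461, 0.0116, 0.1954]
orientation: [180.0, 0.0, -171.4]
force: [1.5, 3.1, 1.7]
opening: 0.0005
gripper_force: 1.3
tool_pos: [0.6463, 0.0094, 0.1953]
force: [1.6, 2.6, 1.2]
tool_pos: [0.6466, 0.0079, 0.1953]
force: [-0.4, 7.2, 3.6]
tool_pos: [0.6468, 0.0064, 0.1953]
force: [-0.3, 7.7, 2.2]
tool_pos: [0.6471, 0.0046, 0.1953]
force: [0.4, 6.6, 2.8]
tool_pos: [0.6473, 0.0027, 0.1953]
force: [-0.8, 7.2, 1.9]
```

```bash
for i in 1 2 3; do python3 -m creep '[[[0,-0.0075,0,0,0]]]' | grep -E 'tool_pos|force: \['; done;  for i in 1 2; do python3 -m creep '[[[0,-0.005,0,0,0]]]' | grep -E 'tool_pos|force: \['; done
```

```text
tool_pos: [0.6475, 0.0017, 0.1953]
force: [-2.8, 19.1, 5.2]
tool_pos: [0.6476, 0.0013, 0.1954]
force: [-6.1, 24.7, 6.2]
tool_pos: [0.6476, 0.0009, 0.1954]
force: [-8.2, 31.4, 7.3]
tool_pos: [0.6476, 0.0007, 0.1954]
force: [-9.1, 33.4, 6.6]
tool_pos: [0.6476, 0.0005, 0.1954]
force: [-11.4, 37.2, 8.7]
```

```bash
python3 -m creep '[[[0,0.02,0,0,0],[0,0.05,0,0,0],[0,0.08,0,0,0],[0,0,-0.2,0,0],[0,0,-0.2,0,0],[0,0,-0.2,0,0],[0.2,0.1,0,0,0],[0.2,0.1,0,0,0]]]'; python3 -m creep '[[[0.2,0.1,-0.1,0,0],[0.1,0.2,0,0,0],[0,0.2,0,0,0],[0,0.2,0,0,0],[0,0,0,0,0],[0,0,0,0,0]]]'
python3 - <<'E'
from h import *
import fit
q=(.695,-.123,.150)
out=[]
for n in('top','scene'):
  p=snapshot(n)
  for r in nets.masks_of(p,'tin_a'):
    c,rad=cv2.minEnclosingCircle(np.argwhere(r['region'])[:,::-1].astype(np.float32)); print('mask',round(r['confidence'],2),round(rad,1),at(p,r['uv'],.035),at(p,c,.035))
  for r in nets.landmark_of(p,'jaw_push')[:1]: print('jp',at(p,r['uv'],.02))
  print('expected home jp',fit.pts((-24,-24,106,106,20,20),q)[0])
  im=cv2.resize(p['frame'][:,:,::-1],None,fx=4,fy=4,interpolation=cv2.INTER_CUBIC)
  for b in fit.boxes(50):
    h=cv2.convexHull((proj(p,fit.pts(b,q))*4+1.5).astype(np.float32)); cv2.polylines(im,[h.astype(int)],True,(0,0,255),1)
  c=proj(p,[[q[0],q[1]+.08,0]])[0].astype(int)*4
  out.append(im[c[1]-150:c[1]+150,c[0]-300:c[0]+300])
cv2.imwrite('pics/s5.png',np.vstack(out))
E
```

```text
clock: 17.95
tool_pos: [0.5653, 0.0509, 0.3173]
orientation: [180.0, 0.2, -171.5]
force: [-1.4, 2.0, -1.3]
opening: 0.0007
gripper_force: 0.0
clock: 18.45
tool_pos: [0.4918, 0.1773, 0.3322]
orientation: [-180.0, -0.1, -171.2]
force: [-0.5, -0.7, -0.2]
opening: 0.0003
gripper_force: 0.0
mask 0.78 21.8 [ 0.6478 -0.0907  0.035 ] [ 0.6475 -0.0861  0.035 ]
mask 0.62 25.4 [0.4415 0.1814 0.035 ] [0.4436 0.1817 0.035 ]
mask 0.59 21.5 [ 0.4464 -0.1696  0.035 ] [ 0.449  -0.1709  0.035 ]
jp [ 0.6572 -0.0204  0.02  ]
expected home jp [ 0.65542905 -0.02177678  0.02      ]
mask 0.93 28.4 [ 0.6361 -0.0851  0.035 ] [ 0.6441 -0.0897  0.035 ]
mask 0.83 27.0 [ 0.4529 -0.1712  0.035 ] [ 0.4493 -0.1722  0.035 ]
mask 0.8 27.8 [0.4501 0.1812 0.035 ] [0.4467 0.1806 0.035 ]
mask 0.42 26.1 [ 0.4346 -0.4382  0.035 ] [ 0.4369 -0.4375  0.035 ]
jp [ 0.6552 -0.017   0.02  ]
expected home jp [ 0.65542905 -0.02177678  0.02      ]
```

View pics/s5.png

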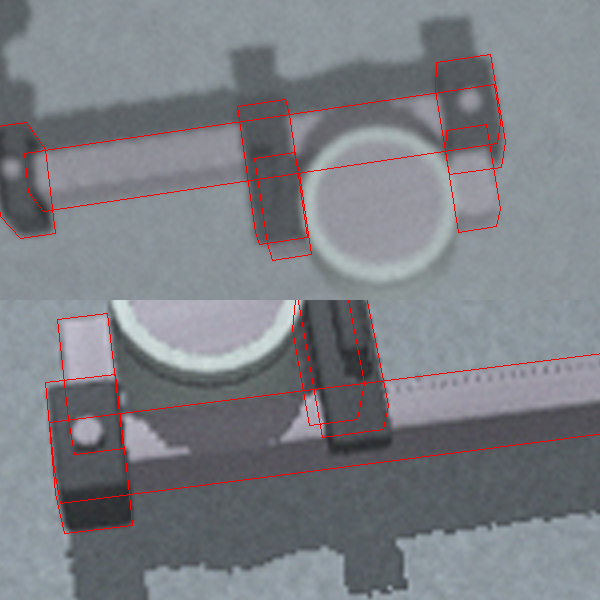

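```bash
python3 -m creep '[[[-0.032,-0.178,0,0,0.85],[-0.032,-0.178,0,0,0.85],[-0.032,-0.178,0,0,0.85],[-0.032,-0.178,0,0,0.85],[-0.032,-0.178,0,0,0.85],[-0.032,-0.178,0,0,0.85],[-0.032,-0.178,0,0,0.85],[-0.032,-0.178,0,0,0.85]]]' >/dev/null; python3 -m creep '[[[0,0,0,0,0.85],[0,0,0,0,0.85],[0,0,0,0,0.85],[0,0,0,0,0.85]]]'
```

```text
clock: 19.75
tool_pos: [0.5853, -0.0979, 0.3324]
orientation: [180.0, -0.0, -171.4]
force: [0.0, 0.1, -0.5]
opening: 0.0725
gripper_force: 0.0
```

```bash
python3 -m creep '[[[0,0,0.174,0,0.85],[0,0,0.174,0,0.85],[0,0,0.174,0,0.85],[0,0,0.17,0,0.85],[-0.045,0,0,0,0.85],[-0.045,0,0,0,0.85],[-0.045,0,0,0,0.85],[0,0,0,0,0.85]]]'
for i in 1 2 3 4; do python3 -m creep '[[[-0.0075,0,0,0,0.85]]]' | grep -E 'tool_pos|force: \['; done
```

```text
clock: 20.42
tool_pos: [0.615, -0.0929, 0.1963]
orientation: [-180.0, 0.2, -171.3]
force: [0.8, 0.3, 0.2]
opening: 0.0748
gripper_force: 0.2
tool_pos: [0.6151, -0.0932, 0.1961]
force: [-1.4, 1.7, 1.6]
tool_pos: [0.6156, -0.0933, 0.1957]
force: [-3.7, 2.3, 4.6]
tool_pos: [0.6162, -0.0932, 0.1952]
force: [-8.1, 4.1, 4.2]
tool_pos: [0.6168, -0.093, 0.1949]
force: [-10.2, 4.6, 7.4]
```

```bash
for i in 1 2 3 4; do python3 -m creep '[[[-0.004,0,0,0,0.85]]]' | grep -E 'tool_pos|force: \['; done
```

```text
tool_pos: [0.6171, -0.0929, 0.1947]
force: [-9.9, 5.1, 6.3]
tool_pos: [0.6174, -0.0928, 0.1945]
force: [-12.4, 4.8, 8.3]
tool_pos: [0.6177, -0.0928, 0.1944]
force: [-14.4, 5.4, 8.0]
tool_pos: [0.6181, -0.0926, 0.1942]
force: [-16.4, 5.6, 10.4]
```

```bash
python3 -m creep '[[[0.02,0,0,0,0.85],[0.05,0,0,0,0.85],[0.15,0,0,0,0.85],[0,0,-0.2,0,0.85],[0,0,-0.2,0,0.85],[0,0,-0.2,0,0.85],[0.15,0.15,0,0,0.85],[0.15,0.15,0,0,0.85]]]' >/dev/null; python3 -m creep '[[[0.1,0.2,0,0,0.85],[0,0.2,0,0,0.85],[0,0.2,0,0,0.85],[0,0.2,0,0,0.85],[0,0,0,0,0.85],[0,0,0,0,0.85]]]'
python3 - <<'E'
from h import *
import fit
q=(.695,-.123,.150)
out=[]
for n in('top','scene'):
  p=snapshot(n)
  for r in nets.masks_of(p,'tin_a')[:3]:
    c,rad=cv2.minEnclosingCircle(np.argwhere(r['region'])[:,::-1].astype(np.float32)); print('mask',round(r['confidence'],2),round(rad,1),at(p,r['uv'],.035),at(p,c,.035))
  im=cv2.resize(p['frame'][:,:,::-1],None,fx=4,fy=4,interpolation=cv2.INTER_CUBIC)
  c,s=np.cos(q[2]),np.sin(q[2]); hx=q[0]-.042*c-.042*s; hy=q[1]-.042*s+.042*c
  a=np.linspace(0,6.28,40); L=proj(p,np.c_[hx+.042*np.cos(a),hy+.042*np.sin(a),a*0+.07])
  cv2.polylines(im,[(L*4+1.5).astype(int)],True,(0,0,255),1)
  k=proj(p,[[q[0]-.03,q[1]+.06,0.03]])[0].astype(int)*4
  out.append(im[k[1]-200:k[1]+200,k[0]-200:k[0]+200])
cv2.imwrite('pics/s6.png',np.hstack(out))
E
```

```text
clock: 22.25
tool_pos: [0.4685, 0.1046, 0.3149]
orientation: [180.0, 0.1, -171.2]
force: [-0.2, -0.1, 0.4]
opening: 0.0746
gripper_force: 0.0
mask 0.88 21.1 [ 0.4463 -0.171   0.035 ] [ 0.4501 -0.1725  0.035 ]
mask 0.74 23.8 [0.4214 0.1737 0.035 ] [0.4332 0.1768 0.035 ]
mask 0.67 22.5 [ 0.651  -0.0885  0.035 ] [ 0.6474 -0.0874  0.035 ]
mask 0.89 27.9 [0.4434 0.1785 0.035 ] [0.4469 0.1809 0.035 ]
mask 0.68 27.4 [ 0.4482 -0.1745  0.035 ] [ 0.4492 -0.1741  0.035 ]
mask 0.66 29.5 [ 0.639  -0.0823  0.035 ] [ 0.6458 -0.0863  0.035 ]
```

View pics/s6.png

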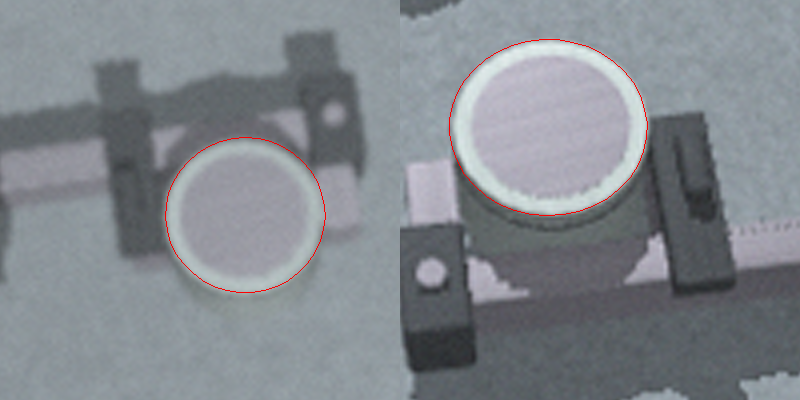

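```bash
python3 -m creep '[[[-0.085,0.195,0,0,0.85],[-0.085,0.195,0,0,0.85],[0,0,0.2,0,0.85],[0,0,0.2,0,0.85],[0,0,0.2,0,0.85],[0,0,0,0,0.85],[0.03,0,0,0,0.85],[0.03,0,0,0,0.85]]]'; python3 -m creep '[[[0.03,0,0,0,0.85],[0.03,0,0,0,0.85],[0.03,0,0,0,0.85],[0.03,0,0,0,0.85],[0,0,0,0,0.85],[-0.12,0,0,0,0.85],[0,0,-0.2,0,0.85],[0,0,-0.2,0,0.85]]]'
```

```text
clock: 23.12
tool_pos: [0.4794, 0.1813, 0.1955]
orientation: [180.0, 0.1, -171.5]
force: [0.1, -0.1, 0.0]
opening: 0.0745
gripper_force: 0.4
clock: 23.78
tool_pos: [0.4787, 0.1816, 0.2711]
orientation: [-179.7, -0.5, -171.4]
force: [1.7, 0.2, -0.0]
opening: 0.0745
gripper_force: 0.0
```

```bash
python3 -m creep '[[[0.02,-0.192,0,0,0.85],[0.02,-0.192,0,0,0.85],[0.02,-0.192,0,0,0.85],[0.02,-0.192,0,0,0.85],[0.02,-0.192,0,0,0.85],[0.02,-0.192,0,0,0.85],[0.02,-0.192,0,0,0.85],[0.02,-0.192,0,0,0.85]]]'; python3 -m creep '[[[0.02,-0.192,0,0,0.85],[0,0,0,0,0.85],[0,0,0,0,0.85]]]'
```

```text
clock: 24.45
tool_pos: [0.4924, -0.1285, 0.2744]
orientation: [180.0, 0.0, -171.4]
force: [1.2, 0.4, 0.0]
opening: 0.0746
gripper_force: 0.0
clock: 24.7
tool_pos: [0.4941, -0.1673, 0.2738]
orientation: [180.0, -0.1, -171.7]
force: [0.7, 0.5, -0.1]
opening: 0.074
gripper_force: 0.0
```

```bash
python3 -m creep '[[[0,0,0.2,0,0.85],[0,0,0.2,0,0.85],[0,0,0,0,0.85],[0.03,0,0,0,0.85],[0.03,0,0,0,0.85],[0.03,0,0,0,0.85],[0.03,0,0,0,0.85],[0.03,0,0,0,0.85]]]'; python3 -m creep '[[[0.03,0,0,0,0.85],[0.02,0,0,0,0.85],[0,0,0,0,0.85],[-0.12,0,0,0,0.85],[0,0,-0.2,0,0.85],[0,0,-0.2,0,0.85],[0,0,-0.2,0,0.85],[0,0,0,0,0.85]]]'
python3 -m creep '[[[0,0.2,0,0,0.85],[0,0.2,0,0,0.85],[0,0,0,0,0.85],[0,0,0,0,0.85]]]'
python3 - <<'E'
from h import *
for n in('top','scene'):
  p=snapshot(n)
  for r in nets.masks_of(p,'tin_a')[:3]:
    c,rad=cv2.minEnclosingCircle(np.argwhere(r['region'])[:,::-1].astype(np.float32)); print('mask',round(r['confidence'],2),round(rad,1),at(p,c,.035))
cv2.imwrite('pics/s7.png',p['frame'][:,:,::-1])
E
```

```text
clock: 25.37
tool_pos: [0.4649, -0.1698, 0.1959]
orientation: [-180.0, 0.2, -171.4]
force: [1.0, 1.1, 0.9]
opening: 0.0743
gripper_force: 0.7
clock: 26.03
tool_pos: [0.4812, -0.1681, 0.321]
orientation: [-179.8, 0.5, -171.3]
force: [2.0, -0.8, 0.0]
opening: 0.0744
gripper_force: 0.0
clock: 26.37
tool_pos: [0.4665, -0.0871, 0.3142]
orientation: [180.0, -0.0, -171.2]
force: [-0.4, -1.5, -0.2]
opening: 0.0742
gripper_force: 0.0
mask 0.64 21.7 [ 0.4276 -0.1783  0.035 ]
mask 0.58 18.9 [ 0.6641 -0.0883  0.035 ]
mask 0.78 26.8 [0.4269 0.1735 0.035 ]
mask 0.7 29.3 [ 0.6445 -0.0916  0.035 ]
mask 0.68 27.3 [ 0.4291 -0.1796  0.035 ]
```

View pics/s7.png

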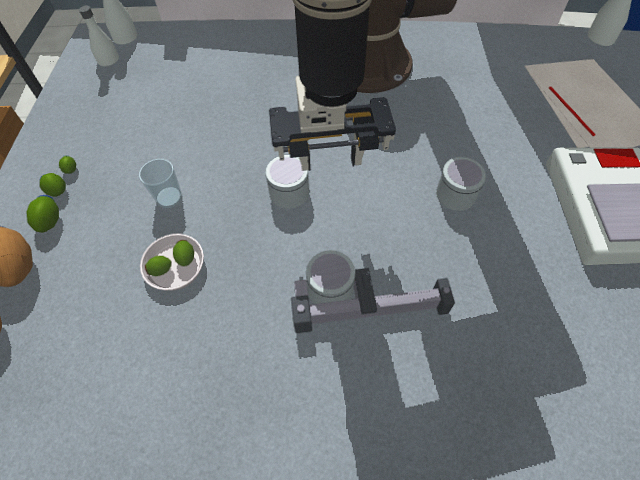

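The picture shows the full tin seated in the clamp at about (330, 275). The empty tins stand back at their places, near (288, 180) and (462, 182). The beaker and dish have not been touched.

```bash
python3 -c "
from plant import workorder
print(workorder.close_job())"
```

```text
the job is handed in; nothing more can be done
None
```

The full tin was the middle one (about 5 N of drag when nudged, about 1 N for the others); it now sits against the fixed jaw, beam and sliding jaw, both empty tins are back within about 6 mm of their starting places, and the job was handed in at about 26 s; the last push on the sliding jaw overshot briefly to about 37 N before I backed off.

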